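Fit a bearing sleeve under the bayonet cover of a brush spindle block

TASK

Unlock the bayonet cover of the spindle block by turning it about a quarter turn anticlockwise, lift it off and set it down in the open grey tray, right way up and without dropping it. Then fit the slimmer of the two flanged bearing sleeves, chamfered nose down, into the bore that the cover hid, and press it fully home until its flange sits on the block. Leave the wider sleeve and the other things on the table where they are.

Things in the scene. Friction and masses are not known exactly. Their poses are not given: they have to be found in the camera images.
- block: Spindle block: aluminium, 120 x 112 mm (x, y), 62 mm high, bolted down, with 8 mm high foot strips reaching 140 mm in y. Origin: centre of its underside, on the bore's axis; z up, x and -x point to its two dark bayonet claws. Two 8 mm stop pins, 14 mm high, stand 48 mm from the axis near +y and -y and stop the cover after 90 degrees.
- bore_mouth (a point): Centre of the bore's mouth, on the block's top face, 62 mm above the table. The bore is vertical, 45 mm across (12-sided), 60 mm deep, its own edge practically sharp.
- claw (a point): Top of the claw at the block's +x, 50 mm from the bore's axis (the other is opposite). Each claw spans 40 to 59 mm from the axis, is 40 mm wide, its top 18 mm above the block's top face; its roof (10 to 18 mm above the face) catches an ear of the cover, and a wall on its clockwise side stops the ear from turning that way.
- cover: Grey plastic bayonet cover on the block, 0.11 to 0.23 kg. Origin: centre of the underside of its plug (42 mm across, 8 mm long), which hangs in the bore with 1.5 mm of play, 54 mm above the table. Above it a disc, 72 mm across (z 8 to 16 mm), with two ears along x and -x, 18 mm wide, reaching 50 mm from the axis. z up. Starts locked, its x within 0.12 rad of the block's x.
- cover_grip (a point): Point in the cover's upright grip bar, 12 mm below its top. The bar is 64 mm long (cover's x), 14 mm thick (y), and rises from z = 16 to 60 mm over the cover's origin. Turned anticlockwise seen from above, the cover is free of the claws from 45 degrees on and stops at 90 (70 to 85 is right). It turns easily, then lifts straight off.
- sleeve: Bearing sleeve to fit: solid steel-coloured cylinder 44 mm in diameter, 52 mm long, 3 mm chamfer at its lower end (nose), a flange 52 mm in diameter and 10 mm thick on top; 62 mm in all, 0.17 to 0.35 kg. Origin: centre of the nose's underside, z up to the flange. Stands on its nose on the table; can be gripped across the flange. When home its origin is 10 mm above the block's.
- pad (a joint): Stiff friction pad in the bore (m; 0 at the start, grows downward, limit 0.037). Its face starts 18 mm below the mouth: there the sleeve stops, flange underside 34 mm above the block, and stands by itself when released. It yields to a steady push of about 7 N, does not spring back, and reads 0.034 when the sleeve is home, the flange on the block's face.
- tray: Grey open plastic tray, 180 x 170 mm (x, y), walls 28 mm high and 5 mm thick, floor 5 mm thick, fixed to the table. Origin: centre of its underside. Empty at the start.
- wide_sleeve: The other sleeve, too big for the bore: 62 mm in diameter with a 68 mm flange, 40 mm high in all, standing on the table. Origin: centre of its underside. To be left alone.
- knife: Bystander: utility knife, 150 mm long, lying. Leave alone.
- glue: Bystander: small yellow and black glue tube, 110 mm long, 24 mm high, lying. Leave alone.
- carton: Bystander: yellow carton, 110 x 36 x 45 mm high, lying. Leave alone.
- holder: Bystander: clear acrylic holder plate with a ring, 170 mm long, 12 mm high. Leave alone.

How it is judged:
By the outcome, as a careful person would: the job done as asked, in the order asked, and still so for the second after the job is handed in, with the robot touching nothing.
It also fails if it takes over 67 s, if anything falls off the work surface, if the arm or the gripper's body presses on something with over 40 N, if the wrist force passes 120 N, or if a joint passes its speed limit or range.

ROBOT

A 6-joint arm with a two-finger parallel gripper is mounted at the origin on the work surface. World frame = base frame: x ahead of the robot, y to its left, z up, the work surface at z = 0. Lengths are in m, angles in rad, forces in N, time in s.
With the tool pointing down it reaches from about 0.3 to 0.775 m from the base axis. Payload 14.6 kg.
Tool frame: the origin (TCP) lies at the very end of the fingers, on their centre line; the grasp point (between the pads) lies grasp_offset behind it (grasp_offset is the distance from the TCP to the grasp point, in m); z points along the fingers, y is the line along which they close (so a half turn about z gives the same grasp; the last joint's range is limited). The gripper opens to 85 mm and grips with 20 to 120 N. Pads are 22 mm wide; open, the fingers measure 114 mm over their backs; the gripper's body (76 mm by 85 mm) begins 54 mm behind the grasp point. The pads swing forward as they close: fully open they stand 13 mm farther back than shut.
Start: joints at [-1.216, 0.3, 1.521, -0, 1.321, -0.067], TCP at [0.225, -0.502, 0.231] pointing down, gripper open.
Joint ranges: [-3.03, 3.03], [-0.79, 2.21], [0.23, 2.52], [-1.04, 4.18], [0, 3.07], [-2.55, 2.55]. Speed limits (rad/s): [2.22, 2.22, 2.57, 3.14, 3.14, 3.14].

INTERFACE

Orientations are given as [roll, pitch, yaw] about the fixed x, y, z axes, in that order (R = Rz(yaw) Ry(pitch) Rx(roll)).
In Python, from cell import * gives the robot as it stands.
- The arm moves only by the tool play_rows, never from a script. Its argument "targets" is one flat list of numbers, 7 for each row, row after row: the shift along the tool's x, y, z in cm, then the turn, a rotation vector about the tool's x, y, z in rad, then the opening, from 0 (shut) to 1 (fully open). A call has 1 to 20 rows; each row is the pose to reach, as a shift and turn from the pose commanded when the call began, along the tool's axes at that moment; what a row does not reach only later rows make up. A row lasts 1/12 s, in which the tool goes at most 41.7 mm and 7.16 degrees, less where a joint would pass 70% of its speed; a pose out of reach is approached as far as the arm can. A call with a gripper value outside its range is refused whole. The fingers move at their own pace and stop on an object; "grip_force" is the grip in N (left out, the last holds). Time passes only in rows, so rows that repeat a pose let the fingers close. It gives the time, the measured TCP pose, the force, the opening and the grip force at its end, in the units of the state.
- get_obs(): the state, without advancing time (a new reading comes with each control period).
- capture(name): name is "scene" or "top" or "wrist"; returns the picture (400x640x3 uint8, red, green, blue); there is no depth.
- camera_info(name): a dict with "fx", "fy", "cx", "cy" (pixels), "camera_from_world" (4x4, takes a point from world to camera coordinates). Camera axes: x right, y up, looking along -z (the intrinsics and any distortion apply to the point x, -y, -z); pixel columns grow to the right and rows downward; lengths in m; the calibration is good to about 2 mm. A picture is of the moment at which its call begins: read the wrist's pose just before it. camera_info takes no time and is no camera call; for the wrist camera it gives the pose at the moment of the call.
- close_job(): hands the job in; it is judged then, once.
The state is a dict: "time": time; "joint_pos": joint angles; "qd": joint speeds; "joint_efforts": joint torques, N m; "position": TCP position; "tool_rot": TCP orientation; "wrist_force": force on the tool from outside, world axes, zero at the start; "ft_torque": the same for the moment, N m; "finger_gap": finger opening in m; "finger_force": force on a finger pad.
Only numpy, scipy, OpenCV 4.12 (cv2) and the standard library are available. Lean on these libraries where they do the work, as an engineer would, in place of code of your own. Each camera call takes 0.05 s, during which the arm holds its last target. There are 200 camera calls.

## Working session

There is one attempt and no reset: what is moved stays moved. The work goes in short steps, Python scripts to look and compute and a tool call to move; the robot and the scene stay as the last step left them, time stands still between calls to the robot, and variables do not carry over. Pictures are saved under pics/ and viewed, at most 13 in all, crops included, and the job is handed in when it is done.

Besides the shell and the picture viewer there is one more tool, called as name(argument=value, ...) on one line, values as JSON. play_rows: Moves the arm, as the interface text tells. Its arguments: {"type":"object","properties":{"targets":{"type":"array","items":{"type":"number"}},"grip_force":{"type":"number"}},"required":["targets"]}

```bash
mkdir -p pics; ls; python3 - <<'E'
from cell import *
import cv2
for n in ("scene","top"):
    im=capture(n); cv2.imwrite(f"pics/{n}0.png",im[:,:,::-1])
    i=camera_info(n); print(n,i)
o=get_obs(); print(o)
E
```

```text
pics
scene {'fx': 425.68932136122027, 'fy': 425.68932136122027, 'cx': 328.31667857653963, 'cy': 199.62242686612993, 'camera_from_world': array([[-0.57628059,  0.81714236,  0.01338073,  0.30429195],
       [-0.44421027, -0.32693345,  0.83414133,  0.18747581],
       [ 0.68598682,  0.4747556 ,  0.55138843, -1.36690096],
       [ 0.        ,  0.        ,  0.        ,  1.        ]])}
top {'fx': 444.2657440537507, 'fy': 444.2657440537507, 'cx': 319.27195572336336, 'cy': 196.77154450698424, 'camera_from_world': array([[ 0.00331167, -0.9999474 , -0.00970709,  0.02920074],
       [ 0.9816444 ,  0.00139966,  0.19071528, -0.57530169],
       [-0.19069166, -0.01016049,  0.9815974 , -0.88305907],
       [ 0.        ,  0.        ,  0.        ,  1.        ]])}
{'time': 0.1, 'joint_pos': array([-1.21560827e+00,  3.00420982e-01,  1.52152570e+00, -3.75561468e-06,
        1.32071467e+00, -6.65949429e-02]), 'qd': array([-0.00309551, -0.00109652, -0.00152077,  0.00041144, -0.00037176,
        0.00173289]), 'joint_efforts': array([ 2.71237142e-03, -5.44372272e+01, -3.62367225e+01, -5.16806949e-05,
        2.99670130e-03,  2.65822700e-05]), 'position': array([ 0.22508724, -0.50159614,  0.23077224]), 'tool_rot': array([-3.14052608e+00, -6.74876551e-05,  4.21783895e-01]), 'wrist_force': array([-0.62280065, -0.09533016,  0.35833549]), 'ft_torque': array([0.0457193 , 0.01182398, 0.00568666]), 'finger_force': 0.0, 'finger_gap': 0.08527500260475716}
```

View pics/top0.png

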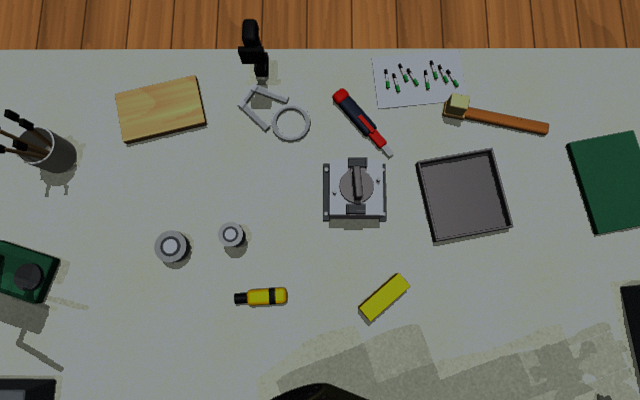

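View pics/scene0.png

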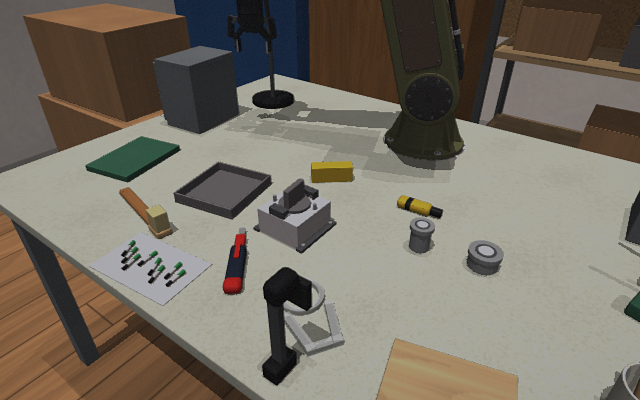

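The top view shows the block at (356,190), the tray at (464,195), the slim sleeve at (232,235) and the wide one at (172,248). The scene view agrees. Next I'll take rough positions and a zoomed crop.

```bash
cat > h.py <<'E'
from cell import *
import numpy as np, cv2
from scipy.spatial.transform import Rotation as R
def ray(n_or_i,u,v,z):
    i=camera_info(n_or_i) if isinstance(n_or_i,str) else n_or_i
    M=i["camera_from_world"]; Rm=M[:3,:3]; c=-Rm.T@M[:3,3]
    d=Rm.T@np.array([(u-i["cx"])/i["fx"],-(v-i["cy"])/i["fy"],-1.])
    return c+d*(z-c[2])/d[2]
def proj(i,p):
    q=i["camera_from_world"]@np.append(p,1); return np.array([i["cx"]-i["fx"]*q[0]/q[2], i["cy"]+i["fy"]*q[1]/q[2]])
def delta(target_pos,yaw):
    "cm shift and rotvec in current tool frame, tool down with given yaw"
    o=get_obs(); R0=R.from_euler('xyz',o["tool_rot"]); Rt=R.from_euler('xyz',[np.pi,0,yaw])
    return np.round(R0.inv().apply(np.array(target_pos)-o["position"])*100,2), np.round((R0.inv()*Rt).as_rotvec(),3)
E
python3 - <<'E'
from h import *
im=cv2.imread("pics/top0.png")
for n,u,v,z in [("sleeve",232,232,.062),("wide",171,246,.04),("block axis(disc top z.07)",356,186,.07),("tray",464,195,.02),("carton",384,298,.04)]: print(n,ray("top",u,v,z).round(3))
a=cv2.resize(im[140:240,305:405],None,fx=5.5,fy=5.5,interpolation=cv2.INTER_CUBIC)
b=cv2.resize(im[215:260,205:250],None,fx=5.5,fy=5.5,interpolation=cv2.INTER_CUBIC)
c=np.zeros((550,800,3),np.uint8);c[:,:550]=a;c[:b.shape[0],551:551+b.shape[1]]=b
cv2.imwrite("pics/crop.png",c)
g=cv2.cvtColor(im,cv2.COLOR_BGR2HSV)
print(R.from_euler('xyz',get_obs()['tool_rot']).as_matrix().round(2))
i=camera_info("wrist");print(i)
E
```

```text
sleeve [0.499 0.211 0.062]
wide [0.472 0.343 0.04 ]
block axis(disc top z.07) [ 0.595 -0.046  0.07 ]
tray [ 0.587 -0.286  0.02 ]
carton [ 0.367 -0.103  0.04 ]
[[ 0.91  0.41 -0.  ]
 [ 0.41 -0.91  0.  ]
 [ 0.   -0.   -1.  ]]
{'fx': 281.89041083913713, 'fy': 281.89041083913713, 'cx': 322.6816400253906, 'cy': 198.27177021720405, 'camera_from_world': array([[ 4.09592613e-01, -9.12268378e-01,  5.46304840e-04,
        -5.49118027e-01],
       [ 8.71469256e-01,  3.91097293e-01, -2.95946351e-01,
         3.82791593e-02],
       [ 2.69768839e-01,  1.21693527e-01,  9.55204407e-01,
        -3.78725334e-01],
       [ 0.00000000e+00,  0.00000000e+00,  0.00000000e+00,
         1.00000000e+00]])}
```

View pics/crop.png

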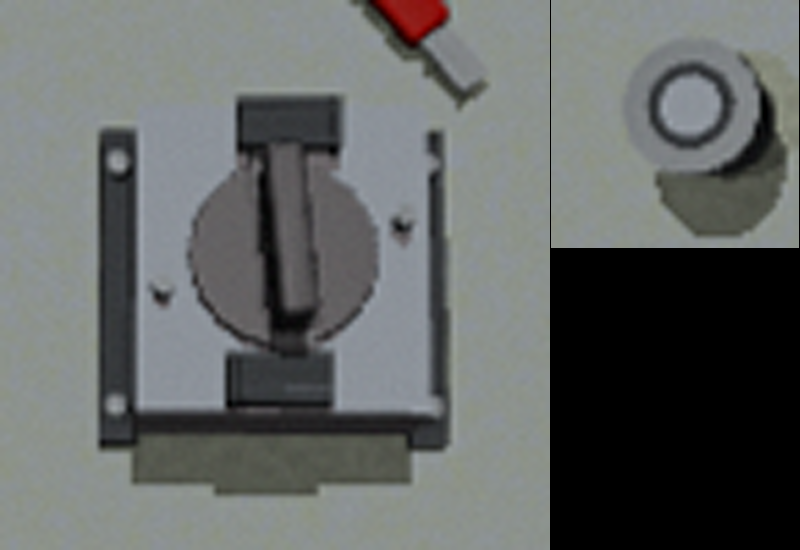

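The crop shows the slim sleeve's flange ring at about (232,234). The cover's bar runs roughly vertically, turned slightly anticlockwise, and the claws lie along world x. Next is a wrist view above the block.

```bash
python3 - <<'E'
from h import *
import cell
print(getattr(cell,'grasp_offset',None),[a for a in dir(cell) if not a.startswith('__')])
o=get_obs(); i=camera_info("wrist");M=i["camera_from_world"]
Rt=R.from_euler('xyz',o["tool_rot"]); c=-M[:3,:3].T@M[:3,3]
print("cam in tool",Rt.inv().apply(c-o["position"]).round(4), "axis in tool",Rt.inv().apply(-M[2,:3]).round(3))
t=camera_info("top");P=lambda x,y,z:print(ray(t,305+x/5.5,140+y/5.5,z).round(4))
for x,y,z in [(238,96,.08),(342,96,.08),(285,144,.114),(302,310,.114)]:P(x,y,z)
im=cv2.imread("pics/top0.png")
# sleeve outline: fit circle in crop
P2=[(628,110),(760,100),(692,40)]
print(ray(t,205+(694-551)/5.5,215+105/5.5,.062))
# tray corners from picture
for u,v in [(416,163),(492,150),(511,228),(436,243)]: print(ray(t,u,v,.028).round(3))
print(delta([.56,-.04,.27],0.1))
E
```

```text
0.0187 ['Unreachable', 'camera_info', 'capture', 'close_job', 'get_obs', 'grasp_offset']
cam in tool [ 0.0756 -0.001  -0.1426] axis in tool [-0.296  0.002  0.955]
[ 0.6543 -0.0301  0.08  ]
[ 0.6543 -0.0696  0.08  ]
[ 0.6264 -0.0451  0.114 ]
[ 0.5648 -0.0504  0.114 ]
[0.49508819 0.21280199 0.062     ]
[ 0.657 -0.182  0.028]
[ 0.687 -0.351  0.028]
[ 0.513 -0.379  0.028]
[ 0.481 -0.218  0.028]
(array([ 49.45, -28.41,  -3.89]), array([-0.001,  0.   ,  0.322]))
```

play_rows(targets=[52.9,-26.3,-3.9,0,0,0.32,1,52.9,-26.3,-3.9,0,0,0.32,1,52.9,-26.3,-3.9,0,0,0.32,1,52.9,-26.3,-3.9,0,0,0.32,1,52.9,-26.3,-3.9,0,0,0.32,1,52.9,-26.3,-3.9,0,0,0.32,1,52.9,-26.3,-3.9,0,0,0.32,1,52.9,-26.3,-3.9,0,0,0.32,1,52.9,-26.3,-3.9,0,0,0.32,1,52.9,-26.3,-3.9,0,0,0.32,1,52.9,-26.3,-3.9,0,0,0.32,1,52.9,-26.3,-3.9,0,0,0.32,1,52.9,-26.3,-3.9,0,0,0.32,1,52.9,-26.3,-3.9,0,0,0.32,1,52.9,-26.3,-3.9,0,0,0.32,1,52.9,-26.3,-3.9,0,0,0.32,1,52.9,-26.3,-3.9,0,0,0.32,1,52.9,-26.3,-3.9,0,0,0.32,1,52.9,-26.3,-3.9,0,0,0.32,1], grip_force=40)

```text
time: 1.68
position: [0.5996, -0.0462, 0.2703]
tool_rot: [3.142, 0.0, 0.101]
wrist_force: [-0.0, 0.1, -0.5]
finger_gap: 0.0856
finger_force: 0.0
```

```bash
python3 - <<'E'
from h import *
import json
i=camera_info("wrist"); o=get_obs(); im=capture("wrist"); cv2.imwrite("pics/w1.png",im[:,:,::-1])
np.save("w1.npy",i,allow_pickle=True)
print(o["position"],o["tool_rot"],o["time"],o["joint_pos"].round(2))
print(proj(i,[.5956,-.0478,.114]),proj(i,[.5953,-.049,.07]))
E
```

```text
[ 0.59960871 -0.04623533  0.27030088] [3.14156077e+00 2.30802730e-04 1.00567112e-01] 1.6833 [-0.14  0.39  1.31 -0.    1.44  1.33]
[324.19659117 186.91148588] [324.89342935 178.15247511]
```

View pics/w1.png

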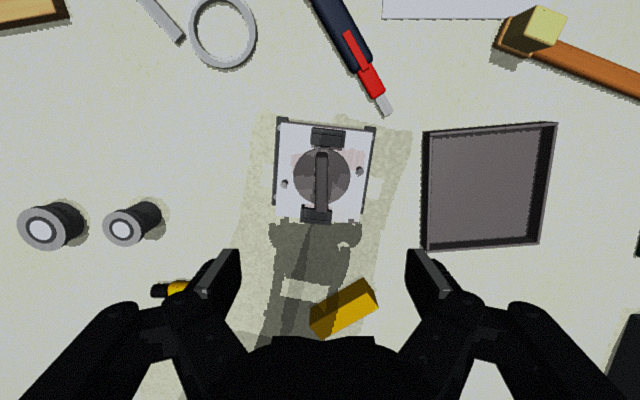

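The wrist view shows the block face spanning (274..376, 119..224), the disc at about (321,177), the bar vertical at u≈321, and the sleeve flanges at (124,229) for the slim one and (42,226) for the wide one.

```bash
python3 - <<'E'
from h import *
i=np.load("w1.npy",allow_pickle=True).item(); im=cv2.imread("pics/w1.png")
c=cv2.resize(im[110:235,265:385],None,fx=4.4,fy=4.4,interpolation=cv2.INTER_CUBIC); cv2.imwrite("pics/w1c.png",c)
hsv=cv2.cvtColor(im,cv2.COLOR_BGR2HSV)
for p in [(290,140),(321,180),(335,190),(305,165),(321,160),(256,130)]: print(p,im[p[1],p[0]])
b=im[:,:,0].astype(int); r=im[:,:,2].astype(int)
m=((b>150)&(b-r>2)).astype(np.uint8)*255; m[:110]=0;m[235:]=0;m[:,:265]=0;m[:,385:]=0
m=cv2.morphologyEx(m,cv2.MORPH_OPEN,np.ones((2,2)))
pts=cv2.findNonZero(m); rect=cv2.minAreaRect(cv2.convexHull(pts)); bx=cv2.boxPoints(rect)
W=np.array([ray(i,u,v,.062) for u,v in bx]); print(bx,W.round(4)); print("centre",W.mean(0)); print("sides",[np.linalg.norm(W[k]-W[k-1]).round(4) for k in range(4)])
for k in range(4): d=W[k]-W[k-1]; print(np.arctan2(d[1],d[0]).round(3))
E
```

```text
(290, 140) [203 197 193]
(321, 180) [78 74 80]
(335, 190) [110 107 112]
(305, 165) [72 73 79]
(321, 160) [72 71 75]
(256, 130) [177 196 192]
[[267. 111.]
 [384. 111.]
 [384. 223.]
 [267. 223.]] [[ 0.6679  0.0276  0.062 ]
 [ 0.6819 -0.1108  0.062 ]
 [ 0.5402 -0.1344  0.062 ]
 [ 0.5245  0.0215  0.062 ]]
centre [ 0.60360833 -0.04900922  0.062     ]
sides [np.float64(0.1435), np.float64(0.1391), np.float64(0.1437), np.float64(0.1567)]
0.042
-1.47
-2.977
1.671
```

View pics/w1c.png

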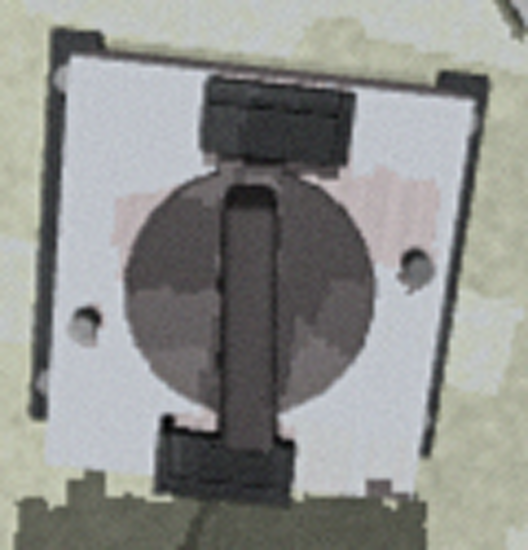

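```bash
python3 - <<'E'
from h import *
i=np.load("w1.npy",allow_pickle=True).item()
P=lambda x,y,z:ray(i,265+x/4.4-.4,110+y/4.4-.4,z)
print("disc",P(250,289,.07),"bar",P(250.5,328,.114)); 
a,b=P(252,207,.114),P(250,450,.114);d=a-b;print("bar len,yaw",np.linalg.norm(d),np.arctan2(d[1],d[0]))
print("disc dia",np.linalg.norm(P(124,289,.07)-P(376,289,.07)))
f=[P(68,54,.062),P(474,100,.062),P(415,495,.062),P(46,462,.062)]
print(np.array(f).round(4),np.mean(f,0)); d=f[1]-f[0];print(np.linalg.norm(d),np.arctan2(d[1],d[0])+np.pi/2)
p=[P(85,318,.076),P(417,258,.076)];print("pins",p,np.linalg.norm(p[0]-p[1]),np.mean(p,0))
for u,v,z in [(124,229,.062)]: print("sleeve",ray(i,u,v,z))
yaw=.085
for z in (.15,.102-.0187+.002):print(delta([.5965,-.0485,z],yaw))
E
```

```text
disc [ 0.59849972 -0.04432969  0.07      ] bar [ 0.59841778 -0.04458266  0.114     ]
bar len,yaw 0.06229819619655755 0.0916740514135359
disc dia 0.07113278643147648
[[ 0.657   0.0115  0.062 ]
 [ 0.656  -0.1008  0.062 ]
 [ 0.5381 -0.1008  0.062 ]
 [ 0.5376  0.0114  0.062 ]] [ 0.5971513  -0.04465522  0.062     ]
0.11224916879749047 -0.008858200228992974
pins [array([0.58698335, 0.00080937, 0.076     ]), array([ 0.61310865, -0.08909467,  0.076     ])] 0.09362301324924482 [ 0.600046   -0.04414265  0.076     ]
sleeve [0.49656062 0.21275945 0.062     ]
(array([-0.34,  0.19, 12.04]), array([ 0.   , -0.   ,  0.015]))
(array([-0.34,  0.19, 18.51]), array([ 0.   , -0.   ,  0.015]))
```

play_rows(targets=[-0.2,-0.1,12,0,0,0.013,1,-0.2,-0.1,12,0,0,0.013,1,-0.2,-0.1,12,0,0,0.013,1,-0.2,-0.1,12,0,0,0.013,1,-0.2,-0.1,15.5,0,0,0.013,1,-0.2,-0.1,18.5,0,0,0.013,1,-0.2,-0.1,18.5,0,0,0.013,1,-0.2,-0.1,18.5,0,0,0.013,1,-0.2,-0.1,18.5,0,0,0.013,0.4,-0.2,-0.1,18.5,0,0,0.013,0.25,-0.2,-0.1,18.5,0,0,0.013,0,-0.2,-0.1,18.5,0,0,0.013,0,-0.2,-0.1,18.5,0,0,0.013,0,-0.2,-0.1,18.5,0,0,0.013,0,-0.2,-0.1,18.5,0,0,0.013,0,-0.2,-0.1,18.5,0,0,0.013,0,-0.2,-0.1,18.5,0,0,0.013,0], grip_force=40)

```text
time: 3.15
position: [0.5982, -0.0445, 0.0858]
tool_rot: [3.141, -0.001, 0.089]
wrist_force: [-1.7, -1.0, 4.9]
finger_gap: 0.0134
finger_force: 41.3
```

play_rows(targets=[0,0,0,0,0,-0.1,0,0,0,0,0,0,-0.2,0,0,0,0,0,0,-0.3,0,0,0,0,0,0,-0.4,0,0,0,0,0,0,-0.5,0,0,0,0,0,0,-0.6,0,0,0,0,0,0,-0.7,0,0,0,0,0,0,-0.8,0,0,0,0,0,0,-0.9,0,0,0,0,0,0,-1.0,0,0,0,0,0,0,-1.1,0,0,0,0,0,0,-1.2,0,0,0,0,0,0,-1.28,0,0,0,0,0,0,-1.28,0,0,0,0,0,0,-1.28,0,0,0,0,0,0,-1.28,0])

```text
time: 4.48
position: [0.5981, -0.0444, 0.0858]
tool_rot: [3.141, -0.0, 1.369]
wrist_force: [-1.7, 0.2, 5.5]
finger_gap: 0.0136
finger_force: 41.5
```

play_rows(targets=[0,0,-0.5,0,0,0,0,0,0,-1.0,0,0,0,0,0,0,-2,0,0,0,0,0,0,-4,0,0,0,0,0,0,-7,0,0,0,0,0,0,-10,0,0,0,0,0,0,-10,0,0,0,0,0,0,-10,0,0,0,0])

```text
time: 5.15
position: [0.5986, -0.0446, 0.1875]
tool_rot: [3.138, -0.0, 1.369]
wrist_force: [-0.2, -0.7, -2.1]
finger_gap: 0.0131
finger_force: 40.3
```

```bash
python3 - <<'E'
from h import *
i=np.load("w1.npy",allow_pickle=True).item()
W=[ray(i,u,v,.028) for u,v in [(423,131),(556,122),(541,242),(426,250)]]
print(np.array(W).round(3),np.mean(W,0))
o=get_obs();print(o["position"],o["tool_rot"],o["wrist_force"],o["joint_pos"].round(2))
c=np.array([.587,-.279,.18])
print(delta([c[0],c[1],.1858],1.369),delta([c[0],c[1],.0375],1.369))
E
```

```text
[[ 0.663 -0.174  0.028]
 [ 0.692 -0.346  0.028]
 [ 0.52  -0.384  0.028]
 [ 0.49  -0.214  0.028]] [ 0.59118477 -0.27954467  0.028     ]
[ 0.59862694 -0.04455263  0.18750625] [ 3.13794785e+00 -2.70463889e-04  1.36876141e+00] [-0.17677229 -0.70598611 -2.09240687] [-0.14  0.45  1.43  0.    1.27  0.07]
(array([-23.2 ,   3.56,   0.18]), array([ 0.004, -0.   , -0.   ])) (array([-23.21,   3.51,  15.01]), array([ 0.004, -0.   , -0.   ]))
```

play_rows(targets=[-4,0.6,0,0,0,0,0,-8,1.2,0,0,0,0,0,-12,1.8,0,0,0,0,0,-16,2.4,0,0,0,0,0,-20,3,0,0,0,0,0,-22.5,3.3,0,0,0,0,0,-23.2,3.3,2,0,0,0,0,-23.2,3.3,5,0,0,0,0,-23.2,3.3,8,0,0,0,0,-23.2,3.3,11,0,0,0,0,-23.2,3.3,13,0,0,0,0,-23.2,3.3,14,0,0,0,0,-23.2,3.3,14.5,0,0,0,0,-23.2,3.3,14.7,0,0,0,0,-23.2,3.3,14.8,0,0,0,0,-23.2,3.3,14.8,0,0,0,0])

```text
time: 6.48
position: [0.5843, -0.2786, 0.0384]
tool_rot: [3.14, 0.001, 1.369]
wrist_force: [-0.5, 0.5, -2.3]
finger_gap: 0.0131
finger_force: 40.3
```

play_rows(targets=[0,0,0.05,0,0,0,0,0,0,0.1,0,0,0,0,0,0,0.13,0,0,0,0,0,0,0.16,0,0,0,0,0,0,0.16,0,0,0,0])

```text
time: 6.9
position: [0.5842, -0.2786, 0.0368]
tool_rot: [3.14, 0.0, 1.369]
wrist_force: [-2.4, 1.0, 6.2]
finger_gap: 0.0134
finger_force: 41.5
```

play_rows(targets=[0,0,0,0,0,0,0.3,0,0,0,0,0,0,0.5,0,0,0,0,0,0,0.8,0,0,-0.5,0,0,0,1,0,0,-2,0,0,0,1,0,0,-5,0,0,0,1,0,0,-9,0,0,0,1,0,0,-13,0,0,0.1,1,4,-0.6,-16,0,0,0.2,1,8,-1.2,-18,0,0,0.3,1,12,-1.7,-20,0,0,0.4,1,16,-2.3,-22,0,0,0.5,1,20,-2.9,-23.3,0,0,0.589,1,23.2,-3.3,-23.3,0,0,0.589,1,23.2,-3.3,-23.3,0,0,0.589,1,23.2,-3.3,-23.3,0,0,0.589,1,23.2,-3.3,-23.3,0,0,0.589,1,23.2,-3.3,-23.3,0,0,0.589,1])

```text
time: 8.4
position: [0.5979, -0.0455, 0.2684]
tool_rot: [-3.141, 0.0, 0.779]
wrist_force: [-0.3, -0.5, -0.3]
finger_gap: 0.0852
finger_force: 0.0
```

```bash
python3 - <<'E'
from h import *
i=camera_info("wrist"); o=get_obs(); im=capture("wrist")[:,:,::-1].copy(); cv2.imwrite("pics/w2.png",im)
np.save("w2.npy",i,allow_pickle=True)
print(o["position"],o["tool_rot"],o["time"],o["qd"].round(3))
u,v=proj(i,[.598,-.0445,.062]).round().astype(int);print(u,v)
c=cv2.resize(im[v-60:v+60,u-60:u+60],None,fx=4.5,fy=4.5,interpolation=cv2.INTER_CUBIC)
f=np.zeros((540,800,3),np.uint8);f[:,:540]=c
t=capture("top")[:,:,::-1];cv2.imwrite("pics/t2.png",t);f[:400,541:]=cv2.resize(t[130:260,400:525],None,fx=2.07,fy=3.08)[:400,:259]
cv2.imwrite("pics/w2c.png",f)
E
```

```text
[ 0.59788845 -0.04550468  0.26840582] [-3.14128259e+00  4.78992445e-04  7.79097909e-01] 8.4 [-0.013  0.005 -0.     0.001 -0.001  0.002]
323 173
```

View pics/w2c.png

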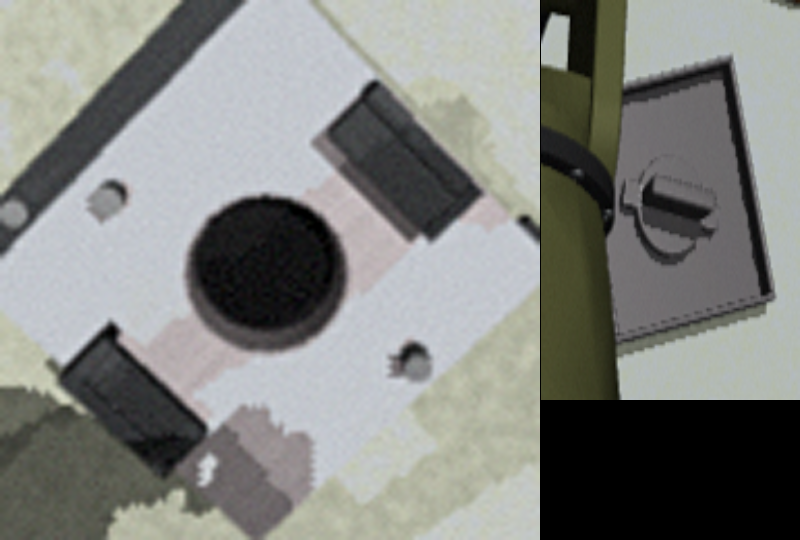

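The cover stands upright in the tray. The bore is visible as an ellipse centred at about crop (267,273). I'll fit it.

```bash
cat >> h.py <<'E'
def blob(im,u,v,th,lo,z,i,r=60):
    g=cv2.GaussianBlur(cv2.cvtColor(im,cv2.COLOR_BGR2GRAY),(3,3),0); s=g[v-r:v+r,u-r:u+r]; s=cv2.resize(s,None,fx=4,fy=4,interpolation=cv2.INTER_CUBIC)
    m=((s<th) if lo else (s>th)).astype(np.uint8); cs,_=cv2.findContours(m,cv2.RETR_EXTERNAL,cv2.CHAIN_APPROX_NONE)
    c=[k for k in cs if cv2.pointPolygonTest(k,(4.*r,4.*r),False)>=0]; c=max(c,key=len)
    e=cv2.fitEllipse(cv2.convexHull(c)); uu,vv=(e[0][0]+.5)/4-.5+u-r,(e[0][1]+.5)/4-.5+v-r
    p=ray(i,uu,vv,z); q=ray(i,uu+e[1][0]/8,vv,z); return (uu,vv),np.array(e[1])/4,p,2*np.linalg.norm(q-p)
E
python3 - <<'E'
from h import *
i=np.load("w2.npy",allow_pickle=True).item(); im=cv2.imread("pics/w2.png")
for th in (120,140,160): print(blob(im,323,173,th,True,.062,i))
print(delta([.4966,.2128,.2684],.779))
E
```

```text
((321.8708839416504, 173.19385528564453), array([34.75595474, 35.59236145]), array([ 0.59728881, -0.04397803,  0.062     ]), np.float64(0.043849112267486265))
((321.86429595947266, 173.25944137573242), array([35.46325302, 36.28710938]), array([ 0.59722293, -0.04403132,  0.062     ]), np.float64(0.044744676480010716))
((321.8458786010742, 173.326904296875), array([36.1967392 , 37.23275375]), array([ 0.59714484, -0.0440757 ,  0.062     ]), np.float64(0.04567350362214191))
(array([ 10.94, -25.53,  -0.  ]), array([-0.   ,  0.   , -0.001]))
```

play_rows(targets=[10.9,-25.5,0,0,0,0,1,10.9,-25.5,0,0,0,0,1,10.9,-25.5,0,0,0,0,1,10.9,-25.5,0,0,0,0,1,10.9,-25.5,0,0,0,0,1,10.9,-25.5,0,0,0,0,1,10.9,-25.5,0,0,0,0,1,10.9,-25.5,0,0,0,0,1,10.9,-25.5,0,0,0,0,1,10.9,-25.5,0,0,0,0,1,10.9,-25.5,0,0,0,0,1,10.9,-25.5,0,0,0,0,1])

```text
time: 9.5
position: [0.4968, 0.2123, 0.2686]
tool_rot: [-3.142, 0.0, 0.778]
wrist_force: [0.1, -0.2, -0.7]
finger_gap: 0.0854
finger_force: 0.0
```

```bash
python3 - <<'E'
from h import *
i=camera_info("wrist"); o=get_obs(); im=capture("wrist")[:,:,::-1].copy(); cv2.imwrite("pics/w3.png",im)
np.save("w3.npy",i,allow_pickle=True)
print(o["position"],o["tool_rot"],o["time"])
u,v=proj(i,[.4966,.2128,.062]).round().astype(int);print(u,v)
cv2.imwrite("pics/w3c.png",cv2.resize(im[v-50:v+50,u-50:u+50],None,fx=4,fy=4,interpolation=cv2.INTER_CUBIC))
E
```

```text
[0.49677307 0.21229907 0.26856673] [-3.14157123e+00  2.62047548e-04  7.77906575e-01] 9.5
323 174
```

View pics/w3c.png

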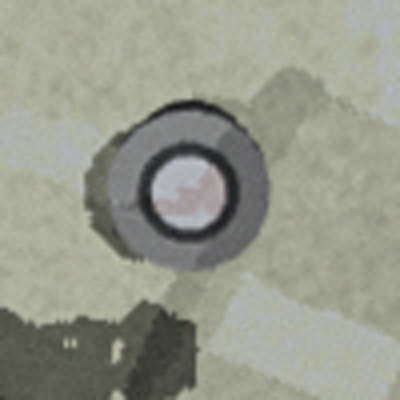

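The flange centre is at about crop (188,192), which is pixel (319.7,171.5). I'll compute the grasp from that.

```bash
python3 - <<'E'
from h import *
i=np.load("w3.npy",allow_pickle=True).item(); im=cv2.imread("pics/w3.png")
print(ray(i,319.7,171.5,.062))
for th in (130,150): print(blob(im,320,171,th,False,.062,i,22))
p=ray(i,319.7,171.5,.062)
for z in (.1,.062-.005-.0187+.004): print(delta([p[0],p[1],z],.778))
E
```

```text
[0.49587048 0.2172709  0.062     ]
((319.6180839538574, 171.718168258667), array([17.62558556, 17.99621582]), array([0.49559825, 0.21714877, 0.062     ]), np.float64(0.022212325976824043))
((319.62073135375977, 171.7225399017334), array([16.71235847, 17.25920868]), array([0.49559659, 0.21714248, 0.062     ]), np.float64(0.021061495992613952))
(array([ 0.28, -0.4 , 16.86]), array([-0.,  0.,  0.]))
(array([ 0.28, -0.4 , 22.63]), array([-0.,  0.,  0.]))
```

play_rows(targets=[0.3,-0.4,4,0,0,0,1,0.3,-0.4,8,0,0,0,1,0.3,-0.4,12,0,0,0,1,0.3,-0.4,16,0,0,0,1,0.3,-0.4,19,0,0,0,1,0.3,-0.4,21.5,0,0,0,1,0.3,-0.4,23.4,0,0,0,1,0.3,-0.4,23.4,0,0,0,1,0.3,-0.4,23.4,0,0,0,1,0.3,-0.4,23.4,0,0,0,0.75,0.3,-0.4,23.4,0,0,0,0.65,0.3,-0.4,23.4,0,0,0,0.55,0.3,-0.4,23.4,0,0,0,0.4,0.3,-0.4,23.4,0,0,0,0.3,0.3,-0.4,23.4,0,0,0,0.3,0.3,-0.4,23.4,0,0,0,0.3], grip_force=50)

```text
time: 10.88
position: [0.4965, 0.2187, 0.0364]
tool_rot: [3.14, -0.003, 0.78]
wrist_force: [-0.7, -1.2, 7.1]
finger_gap: 0.05
finger_force: 50.5
```

play_rows(targets=[0,0,-0.5,0,0,0,0.3,0,0,-1.5,0,0,0,0.3,0,0,-3.5,0,0,0,0.3,0,0,-6.5,0,0,0,0.3,0,0,-9.5,0,0,0,0.3,0,0,-12,0,0,0,0.3,0,0,-12,0,0,0,0.3,0,0,-12,0,0,0,0.3,0,0,-12,0,0,0,0.3])

```text
time: 11.63
position: [0.4951, 0.2183, 0.1541]
tool_rot: [-3.141, 0.001, 0.78]
wrist_force: [0.1, -1.3, -3.3]
finger_gap: 0.0501
finger_force: 52.9
```

```bash
python3 - <<'E'
from h import *
i=camera_info("wrist"); o=get_obs(); im=capture("wrist")[:,:,::-1].copy(); cv2.imwrite("pics/w4.png",im)
np.save("w4.npy",i,allow_pickle=True)
print(o["position"],o["tool_rot"],o["time"],o["wrist_force"],o["finger_gap"])
E
```

```text
[0.49505278 0.21826806 0.1541403 ] [-3.14111014e+00  9.72659085e-04  7.79830124e-01] 11.6333 [ 0.11901135 -1.29850062 -3.32544964] 0.0500584447887057
```

View pics/w4.png

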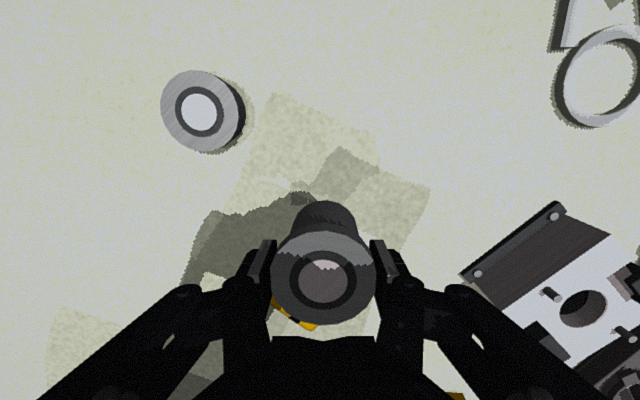

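```bash
python3 - <<'E'
from h import *
i=np.load("w4.npy",allow_pickle=True).item(); o=get_obs(); Rt=R.from_euler('xyz',o["tool_rot"])
z=o["position"][2]+.0256
print("axis px",proj(i,[*o["position"][:2],z]))
for u,v in [(324,278.5),(326,278.5),(324,232),(324,325),(271,278),(375,278)]:
    p=ray(i,u,v,z); print((u,v),p,(Rt.inv().apply(p-o["position"])*1000).round(1))
off=Rt.inv().apply(ray(i,325,278.5,z)-o["position"]); 
b=np.array([.5974,-.0441]); 
def tgt(tz): 
    t=np.array([*b,tz]); w=Rt.apply([off[0],0,0]); return t-w*[1,1,0]
for zz in (.1541,.062+.0364): print(tgt(zz),delta(tgt(zz),.78))
E
```

```text
axis px [324.19013952 277.4630763 ]
(324, 278.5) [0.49447079 0.21786641 0.17924594] [ -0.6  -0.1 -25.6]
(326, 278.5) [0.49514382 0.21718519 0.17924594] [ -0.6   0.8 -25.6]
(324, 232) [0.51166715 0.2349264  0.17924594] [ 23.6  -0.1 -25.6]
(324, 325) [0.47521879 0.19876708 0.17924594] [-27.7  -0.1 -25.5]
(271, 278) [0.47684554 0.23609728 0.17924594] [ -0.3 -25.5 -25.6]
(375, 278) [0.51182149 0.20069595 0.17924594] [ -0.4  24.3 -25.6]
[ 0.59783872 -0.04366614  0.1541    ] (array([-11.1 ,  25.86,  -0.05]), array([-0.001,  0.002, -0.   ]))
[ 0.59783872 -0.04366614  0.0984    ] (array([-11.09,  25.86,   5.52]), array([-0.001,  0.002, -0.   ]))
```

play_rows(targets=[-1,2.3,0,0,0,0,0.3,-2.5,5.8,0,0,0,0,0.3,-4,9.3,0,0,0,0,0.3,-5.5,12.8,0,0,0,0,0.3,-7,16.3,0,0,0,0,0.3,-8.5,19.8,0,0,0,0,0.3,-10,23.4,0,0,0,0,0.3,-10.8,25.3,0,0,0,0,0.3,-11.05,25.85,0,0,0,0,0.3,-11.05,25.85,1.5,0,0,0,0.3,-11.05,25.85,3,0,0,0,0.3,-11.05,25.85,4.3,0,0,0,0.3,-11.05,25.85,5,0,0,0,0.3,-11.05,25.85,5.2,0,0,0,0.3,-11.05,25.85,5.2,0,0,0,0.3,-11.05,25.85,5.2,0,0,0,0.3,-11.05,25.85,5.2,0,0,0,0.3])

```text
time: 13.1
position: [0.5991, -0.043, 0.1035]
tool_rot: [3.141, -0.001, 0.78]
wrist_force: [-0.1, 0.4, -2.2]
finger_gap: 0.0503
finger_force: 53.0
```

```bash
python3 - <<'E'
from h import *
i=camera_info("wrist"); o=get_obs(); im=capture("wrist")[:,:,::-1].copy(); cv2.imwrite("pics/w5.png",im)
print(o["position"],o["tool_rot"],o["time"],o["wrist_force"],o["finger_gap"])
print(delta([.5981,-.0433,.0984],.78))
E
```

```text
[ 0.59908603 -0.04299735  0.10347699] [ 3.14066376e+00 -7.18879054e-04  7.79963499e-01] 13.1 [-0.12750461  0.37818385 -2.24960762] 0.05030540692588604
(array([-0.09, -0.05,  0.5 ]), array([ 0.001, -0.001, -0.   ]))
```

View pics/w5.png

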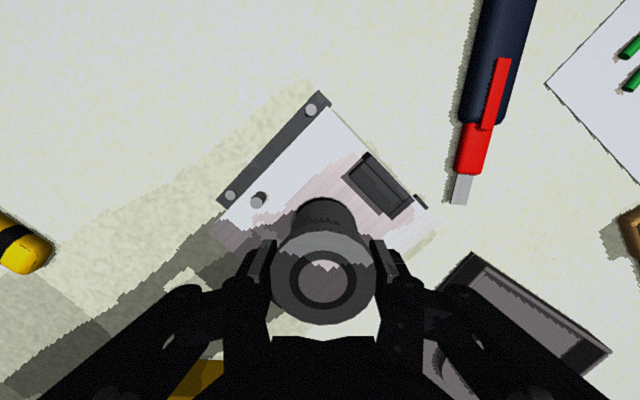

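The sleeve hangs upright over the bore, with the gripper diagonal to the claws and pins. I'll start inserting gently.

play_rows(targets=[-0.1,-0.05,0,0,0,0,0.3,-0.1,-0.05,0.2,0,0,0,0.3,-0.1,-0.05,0.4,0,0,0,0.3,-0.1,-0.05,0.55,0,0,0,0.3,-0.1,-0.05,0.7,0,0,0,0.3,-0.1,-0.05,0.8,0,0,0,0.3,-0.1,-0.05,0.8,0,0,0,0.3])

```text
time: 13.73
position: [0.5975, -0.0434, 0.0944]
tool_rot: [-3.141, 0.0, 0.78]
wrist_force: [0.2, 0.1, -3.8]
finger_gap: 0.0502
finger_force: 53.0
```

play_rows(targets=[0,0,0.2,0,0,0,0.3,0,0,0.4,0,0,0,0.3,0,0,0.6,0,0,0,0.3,0,0,0.8,0,0,0,0.3,0,0,1.0,0,0,0,0.3,0,0,1.2,0,0,0,0.3,0,0,1.3,0,0,0,0.3,0,0,1.3,0,0,0,0.3])

```text
time: 14.4
position: [0.5976, -0.0434, 0.0813]
tool_rot: [-3.141, 0.0, 0.78]
wrist_force: [-0.5, 1.5, -3.6]
finger_gap: 0.0501
finger_force: 52.9
```

play_rows(targets=[0,0,0.1,0,0,0,0.3,0,0,0.15,0,0,0,0.3,0,0,0.15,0,0,0,0.3,0,0,0.15,0,0,0,0.62,0,0,0.15,0,0,0,0.68,0,0,0.15,0,0,0,0.75,0,0,0.15,0,0,0,0.8,0,0,0.15,0,0,0,0.8])

```text
time: 15.07
position: [0.5978, -0.0435, 0.0802]
tool_rot: [3.141, -0.0, 0.78]
wrist_force: [0.1, -0.6, -0.2]
finger_gap: 0.068
finger_force: 0.0
```

play_rows(targets=[0,0,-1,0,0,0,0.8,0,0,-3,0,0,0,0.8,0,0,-5.5,0,0,0,0.8,-0.1,0,-5.5,0,0,0,0,-0.1,0,-5.5,0,0,0,0,-0.1,0,-5.5,0,0,0,0,-0.1,0,-5.5,0,0,0,0,-0.1,0,-5.5,0,0,0,0,-0.1,0,-5.5,0,0,0,0,-0.1,0,-5.5,0,0,0,0,-0.1,0,-4.2,0,0,0,0,-0.1,0,-3.2,0,0,0,0,-0.1,0,-2.9,0,0,0,0,-0.1,0,-2.9,0,0,0,0], grip_force=40)

```text
time: 16.23
position: [0.5964, -0.044, 0.1079]
tool_rot: [-3.14, 0.001, 0.78]
wrist_force: [-1.2, -0.1, 0.3]
finger_gap: 0.0
finger_force: 0.0
```

```bash
python3 - <<'E'
from h import *
im=capture("wrist")[:,:,::-1].copy(); s=capture("scene")[:,:,::-1]
f=np.zeros((500,800,3),np.uint8); f[:300,:400]=cv2.resize(im[160:400,160:480],(400,300)); f[:300,401:]=cv2.resize(s[150:270,220:380],(399,300))
cv2.imwrite("pics/w6.png",f[:300])
o=get_obs();print(o["position"],o["wrist_force"],o["finger_gap"])
E
```

```text
[ 0.59705817 -0.04412822  0.10933398] [-0.5884257  -0.3287041  -0.12707577] 0.00021548738311953685
```

View pics/w6.png

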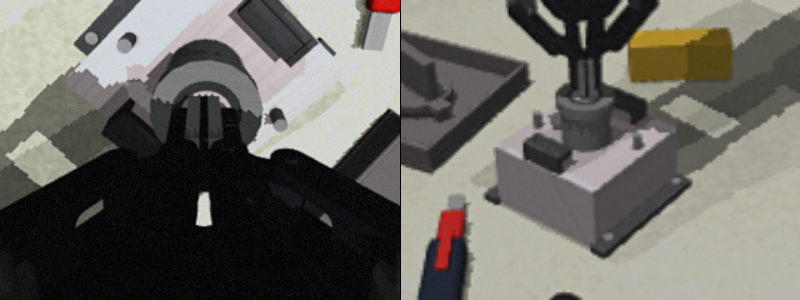

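The sleeve stands upright in the bore with the shut fingertips centred over the flange. I'll press it down.

play_rows(targets=[0,0,0.2,0,0,0,0,0,0,0.4,0,0,0,0,0,0,0.6,0,0,0,0,0,0,0.8,0,0,0,0,0,0,1.0,0,0,0,0,0,0,1.2,0,0,0,0,0,0,1.4,0,0,0,0,0,0,1.6,0,0,0,0,0,0,1.8,0,0,0,0,0,0,2.0,0,0,0,0])

```text
time: 17.17
position: [0.5974, -0.0442, 0.0898]
tool_rot: [3.14, -0.001, 0.78]
wrist_force: [-0.9, 0.5, 5.8]
finger_gap: 0.0001
finger_force: 2.9
```

play_rows(targets=[0,0,0.2,0,0,0,0,0,0,0.4,0,0,0,0,0,0,0.6,0,0,0,0,0,0,0.8,0,0,0,0,0,0,1.0,0,0,0,0,0,0,1.2,0,0,0,0,0,0,1.4,0,0,0,0,0,0,1.6,0,0,0,0,0,0,1.7,0,0,0,0,0,0,1.75,0,0,0,0])

```text
time: 18.0
position: [0.5973, -0.0442, 0.0721]
tool_rot: [3.141, -0.001, 0.78]
wrist_force: [0.1, -0.6, 5.5]
finger_gap: -0.0
finger_force: 2.8
```

Almost home. I'll go on in small steps until the force rises.

play_rows(targets=[0,0,0.05,0,0,0,0,0,0,0.1,0,0,0,0,0,0,0.1,0,0,0,0,0,0,0.15,0,0,0,0,0,0,0.15,0,0,0,0])

```text
time: 18.42
position: [0.5974, -0.0442, 0.072]
tool_rot: [3.14, -0.001, 0.78]
wrist_force: [-6.7, 0.2, 18.5]
finger_gap: -0.0
finger_force: 9.2
```

play_rows(targets=[0,0,0.05,0,0,0,0,0,0,0.05,0,0,0,0,0,0,0.05,0,0,0,0])

```text
time: 18.67
position: [0.5975, -0.0442, 0.072]
tool_rot: [3.14, -0.001, 0.78]
wrist_force: [-10.5, 0.1, 23.1]
finger_gap: 0.0003
finger_force: 11.7
```

play_rows(targets=[0,0,-0.5,0,0,0,0,0,0,-1.5,0,0,0,0,0,0,-4,0,0,0,0,0,0,-8,0,0,0,0,0,0,-12,0,0,0,0,-4,0,-16,0,0,0,0,-8,0,-18,0,0,0,0,-12,0,-18,0,0,0,0,-14,0,-18,0,0,0,0,-14,0,-18,0,0,0,0,-14,0,-18,0,0,0,0])

```text
time: 19.58
position: [0.4968, -0.1435, 0.2506]
tool_rot: [3.14, -0.001, 0.777]
wrist_force: [0.9, 0.3, -0.4]
finger_gap: 0.0001
finger_force: 0.0
```

```bash
python3 - <<'E'
from h import *
s=capture("scene")[:,:,::-1]
cv2.imwrite("pics/end.png",cv2.resize(s[150:290,160:380],(786,500)))
o=get_obs();print(o["position"],o["wrist_force"],o["qd"].round(3))
E
```

```text
[ 0.49737557 -0.14273878  0.25018387] [ 0.59664575 -0.58571055  0.17010711] [ 0.027  0.024 -0.012  0.001 -0.     0.004]
```

View pics/end.png

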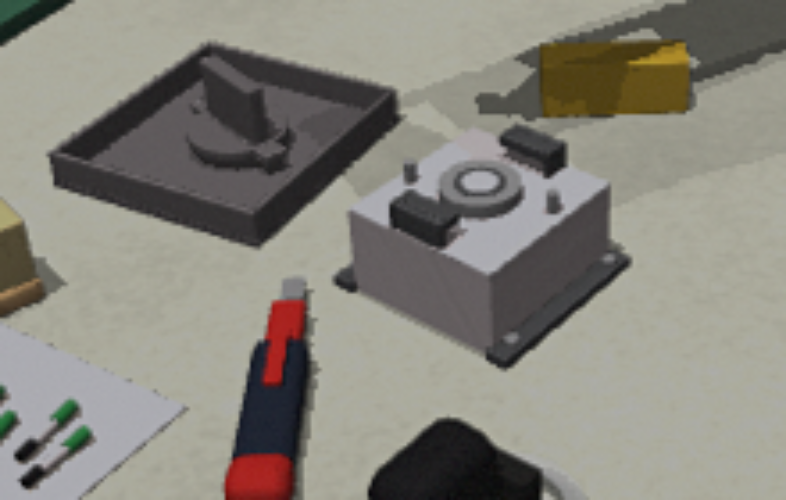

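The sleeve's flange sits on the block and the cover stands upright in the tray. I'm handing the job in.

```bash
python3 -c "
from cell import *
print(close_job())"
```

```text
the job is handed in; nothing more can be done
None
```

The cover is unlocked and standing upright in the tray, the slim sleeve is pressed home with its flange on the block, the wider sleeve and the other things were not touched, and the job was handed in at about 20 s.

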